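Open the double-latched lid of a vial reactor

TASK

Open the grey vial reactor: facing its front lip, slide its orange latch to the left until it is fully open, lift the front lip a little until the lid is held by the hidden safety catch, then reach under the lip, push the yellow catch tongue to the left and lift the lid wide open (past 60 degrees), and leave it standing open by itself. Work gently, never pressing on the lid or the catch with more than about 35 N, and do not push any of the glassware, bottles or instruments around it out of place.

Things in the scene. Friction and masses are not known exactly. Their poses are not given: they have to be found in the camera images.
- case: Grey reactor, fixed: box 195 mm deep (x -95 to +100), 280 wide (y), 120 high, hinged lid. Origin on the bench. Front face looks to its -x, to the robot's right; its +y, 'left' for one facing the front, points towards the robot. The yellow catch tongue, 6 mm thick (y), sticks out of the front face behind the lip at x -121 to -95, z 89 to 119 mm; its y is not measured: between -30 and +60.
- lid (a joint): Lid angle, rad: 0 shut, grows as the lip rises, 1.6 at its stop. Stiff friction hinge: the lid (0.4 kg) stays at any angle; raising takes 5 to 10 N at the lip. With the latch shut it does not lift; with the latch open it lifts to about 0.20 (lip risen 45 mm), where the catch stops it hard and the catch's tongue, covered before, is bare below the lip.
- lid_hinge (a point): Middle of the lid's hinge line, which runs along the case's y; case frame x +90, z +121 mm. Lid plate 10 mm thick, its underside at hinge height when shut (top 131 mm above the bench), 280 mm wide, reaching 220 mm forward of the hinge line (35 mm beyond the box's front face).
- lid_lip (a point): Moves with the lid: middle of the bottom edge of the lip, a skirt 6 mm thick and 280 mm wide hanging 34 mm down from the lid's front edge. When shut at case frame x -127, z +87 mm, with free space below and a 29 mm wide gap between skirt and front face. Raise the lid with a fingertip under this edge, tool tilted about 45 degrees.
- latch (a joint): Travel of the orange slide latch, m: 0 shut, 0.020 fully open at its end stop. It moves towards the case's +y (left), needs 4 to 5 N, stays where it is left, and frees the lid beyond 0.013. It starts between 0 and 0.004.
- latch_top (a point): Centre of the top of the orange thumb block of the latch: block 16 mm (x) by 22 mm (y), standing 18 mm proud of the lid's top, near the lid's front left corner (case frame x -100, y +85 mm when the latch is shut). Push it on its right side.
- catch (a joint): Turn of the hidden catch, rad: 0 at rest, 0.40 at its stop. Pushing its yellow tongue to the left (case +y) near the tongue's end swings it up to 13 mm on a spring: 3 N to start, 9 N at the stop. Beyond 0.22 the lid is free, if it is not pulled up hard against the catch meanwhile. It springs back when let go: keep it pushed while lifting the lip the first 10 mm or so.
- beaker: Glass beaker, 70 mm across, 90 mm high, standing beside the reactor's left end; leave alone. Origin under its middle.
- vial: Small glass vial with black cap, 28 mm across, 55 mm high, behind the reactor's hinge side; leave alone.
- dropper_red: Red dropper bottle, 36 mm across, 85 mm high; leave alone.
- dropper_white: White dropper bottle, 36 mm across, 85 mm high; leave alone.
- photometer: Handheld grey photometer, 190 by 85 by 60 mm, lying on the green mat; leave alone.
- rack: White rack with sample vials, 100 by 210 by 70 mm, on the red mat; leave alone.
- cylinder: Glass measuring cylinder, 68 mm foot, 185 mm high; leave alone.

How it is judged (in metres and radians):
On the way, in this order (a step that is already met when the one before it is completed fails the run):
1. the orange latch is slid open while the lid is still down (value of joint latch above 0.015 m and value of joint lid below 0.05 rad), for 0.1 s.
2. the lid is lifted a little, to the safety catch (value of joint lid between 0.12 and 0.27 rad), for 0.1 s.
3. the hidden catch is pushed aside while the lid is ajar (value of joint catch above 0.15 rad and value of joint lid below 0.3 rad), for 0.05 s.
At the end, for the whole second after the job is handed in: The lid stands open by itself at more than 1.03 rad (about 60 degrees), at rest, with the latch slid open (beyond 15 mm) and the bystanders where they were (within 25 mm) (value of joint lid above 1.03 rad and value of joint latch above 0.015 m and velocity of joint lid between -0.05 and 0.05 rad/s); the robot touches nothing.
It fails at once if once the lid is off its seat, the robot presses on the lid, the catch or anything else with more than 35 N (value of joint lid above 0.03 rad and contact force between any of the fingers, the arm and anything else above 35 N).
It fails at once if a bystander is pushed more than 25 mm from its place (distance of any of beaker, vial, dropper_red, dropper_white, photometer, rack, cylinder from where it was at the start of the episode above 0.025 m).
It also fails if it takes over 72 s, if anything falls off the work surface, if the arm or the gripper's body presses on something with over 40 N, if the wrist force passes 120 N, or if a joint passes its speed limit or range.

ROBOT

A 6-joint arm with a two-finger parallel gripper is mounted at the origin on the work surface. World frame = base frame: x ahead of the robot, y to its left, z up, the work surface at z = 0. Lengths are in mm, angles in rad, forces in N, time in s.
With the tool pointing down it reaches from about 350 to 875 mm from the base axis. Payload 4.2 kg.
Tool frame: the origin (TCP) lies between the finger pads; the fingertips stand 25 mm ahead of it and the grasp point (between the pads) lies 6 mm ahead of it; z points along the fingers, y is the line along which they close (so a half turn about z gives the same grasp; the last joint's range is limited). The gripper opens to 85 mm and grips with 20 to 120 N. Pads are 22 mm wide; open, the fingers measure 114 mm over their backs; the gripper's body (76 mm by 85 mm) begins 54 mm behind the grasp point. The pads swing forward as they close: fully open they stand 13 mm farther back than shut.
Start: joints at [1.497, 0.385, 0.008, 0, -1.194, -0.259], TCP at [204.149, 590.697, 256.312] pointing down, gripper open.
Joint ranges: [-3.14, 3.14], [-1.21, 2.06], [-1.07, 1.41], [-3.16, 2.05], [-2.99, -0.16], [-3.1, 3.1]. Speed limits (rad/s): [2.79, 2.79, 3.14, 3.14, 3.14, 3.14].

INTERFACE

Orientations are given as a unit quaternion [x, y, z, w].
In Python, from bench import arm gives the robot as it stands.
- The arm moves only by the shell command python3 -m pendant 'ROWS'. ROWS is JSON, a list of rows, each a list of 7 numbers: the shift along the tool's x, y, z in m, then the turn, a rotation vector about the tool's x, y, z in degrees, then the finger opening in m, from 0 to 0.0854. In form: [[x, y, z, wx, wy, wz, fingers], ...]. A call has 1 to 12 rows; each row shifts and turns the commanded pose from where the row before left it, along the tool's axes as they then stand; what a row does not reach is not made up. A row lasts 1/10 s, in which the tool goes at most 50 mm and 8.59 degrees, less where a joint would pass 70% of its speed; a pose out of reach is approached as far as the arm can. A call is refused whole if a number of a shift passes 0.05 or a number of a turn 8.59, either way. A call with a gripper value outside its range is refused whole. The fingers move at their own pace and stop on an object; the grip force is fixed at half the most. Time passes only in rows, so rows that do not move let the fingers close. It gives the time, the measured TCP pose, the force, the opening and the grip force at its end, in the units of the state.
- arm.read_state(): the state, without advancing time (a new reading comes with each control period).
- arm.get_image(name): name is "scene" or "top"; returns a dict with "image" (384x512x3 uint8, red, green, blue), "fx", "fy", "cx", "cy" (pixels), "k1" (the pictures are not rectified: a ray, as slopes to the right and down, at radius r is drawn at 1 + k1 r^2 times it, then the intrinsics apply), "xyz" and "rotation" of the camera in the world. Camera axes: x right, y down, z forward; pixel columns grow to the right and rows downward; lengths in mm; the calibration is good to about 2 mm. A picture is of the moment at which its call begins. There is no depth.
- arm.job_done(): hands the job in; it is judged then, once.
The state is a dict: "clock": time; "joints": joint angles; "joint_vel": joint speeds; "joint_efforts": joint torques, N m; "position": TCP position; "ee_rot": TCP orientation; "contact_force": force on the tool from outside, world axes, zero at the start; "wrist_torque": the same for the moment, N m; "gripper_width": finger opening in mm; "grasp_force": force on a finger pad.
Only numpy, scipy, OpenCV 4.12 (cv2) and the standard library are available. Lean on these libraries where they do the work, as an engineer would, in place of code of your own. Each camera call takes 0.05 s, during which the arm holds its last target. There are 200 camera calls.

## Working session

There is one attempt and no reset: what is moved stays moved. The work goes in short steps, Python scripts to look and compute and a shell command to move; the robot and the scene stay as the last step left them, time stands still between calls to the robot, and variables do not carry over. Pictures are saved under pics/ and viewed, at most 10 in all, crops included, and the job is handed in when it is done.

```bash
ls; mkdir -p pics; python3 - <<'E'
from bench import arm
import cv2
for n in("scene","top"):
    d=arm.get_image(n); cv2.imwrite(f"pics/{n}0.png",d["image"][:,:,::-1])
    print({k:(v.tolist() if hasattr(v,'tolist') else v) for k,v in d.items() if k!="image"})
s=arm.read_state();print(s)
E
```

```text
pics
{'fx': 364.497767781327, 'fy': 364.497767781327, 'cx': 252.27962916960436, 'cy': 192.1038372185615, 'k1': -0.04553349614562689, 'xyz': [1433.4606931103706, 484.20350140735695, 839.2510409758747], 'rotation': [0.45982813469913, 0.7648003830527766, -0.38195509521018434, -0.24030972902573836]}
{'fx': 478.17934777129875, 'fy': 478.17934777129875, 'cx': 258.677153700445, 'cy': 188.9914714929957, 'k1': -0.022410157682536746, 'xyz': [425.1245599420531, 25.764104347621085, 1886.3807911284239], 'rotation': [-0.6983999513964955, 0.7147583264706405, -0.01982072880904296, 0.031067367763307308]}
{'clock': 0.1, 'joints': array([ 1.49661951e+00,  3.85505536e-01,  6.76212835e-03, -3.95682521e-04,
       -1.19399701e+00, -2.58564621e-01]), 'joint_vel': array([ 0.00181648, -0.00039185,  0.00177749,  0.0011065 , -0.00125137,
       -0.00013733]), 'joint_efforts': array([-4.26125616e-04, -3.93316627e+01,  1.88930368e+01,  4.19802815e+00,
       -2.57178595e-03,  4.91255037e-07]), 'position': array([204.00529839, 590.2760822 , 255.32099171]), 'ee_rot': array([ 9.86179715e-01, -1.65676165e-01, -9.36205239e-05,  9.84847233e-04]), 'contact_force': array([-0.2730116 , -0.51734264,  1.41286551]), 'wrist_torque': array([ 0.00176398, -0.01719778, -0.00221061]), 'grasp_force': 0.0, 'gripper_width': 85.13807094198225}
```

View pics/scene0.png

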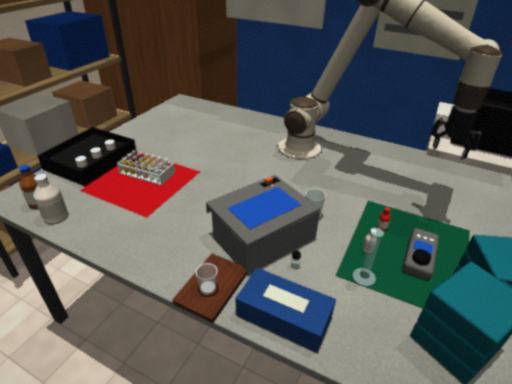

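View pics/top0.png

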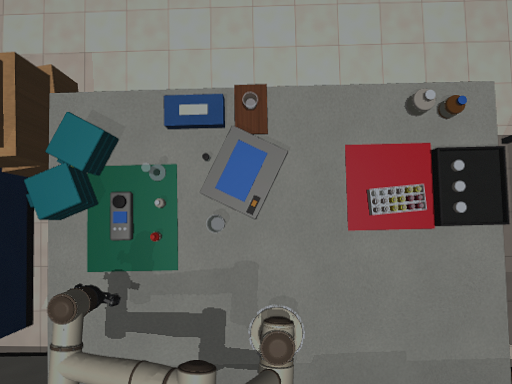

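The scene view shows the reactor centred near (263,222), its orange latch at (268,182). In the top view the lid's corners are near (234,128), (288,152), (255,218) and (201,193), with the latch at (254,203). The front lip is the right-hand edge.

```bash
cat > h.py <<'E'
import numpy as np, cv2
from scipy.spatial.transform import Rotation as R
from bench import arm
def cam(n):
    d=arm.get_image(n); d["K"]=np.array([[d["fx"],0,d["cx"]],[0,d["fy"],d["cy"]],[0,0,1]]); d["D"]=np.array([d["k1"],0,0,0.])
    d["R"]=R.from_quat(d["rotation"]).as_matrix(); d["o"]=np.array(d["xyz"]); return d
def ray(d,uv):
    p=cv2.undistortPoints(np.array([[uv]],float),d["K"],d["D"])[0,0]
    v=d["R"]@[p[0],p[1],1]; return v/np.linalg.norm(v)
def onz(d,uv,z): v=ray(d,uv); return d["o"]+v*(z-d["o"][2])/v[2]
def tri(d1,p1,d2,p2):
    A=[];b=[]
    for d,p in((d1,p1),(d2,p2)):
        v=ray(d,p);M=np.eye(3)-np.outer(v,v);A.append(M);b.append(M@d["o"])
    return np.linalg.lstsq(np.vstack(A),np.hstack(b),rcond=None)[0]
def proj(d,P):
    r=d["R"].T; return cv2.projectPoints(np.array(P,float).reshape(-1,1,3),cv2.Rodrigues(r)[0],-r@d["o"],d["K"],d["D"])[0][:,0]
def mask(d,lo,hi): return cv2.inRange(cv2.cvtColor(d["image"],cv2.COLOR_RGB2HSV),lo,hi)
E
python3 - <<'E'
from h import *
for n,(x0,y0,w,h) in(("top",(190,115,110,115)),("scene",(200,165,130,110))):
    d=cam(n); im=d["image"][y0:y0+h,x0:x0+w,::-1]
    cv2.imwrite(f"pics/{n}c.png",cv2.resize(im,None,fx=5,fy=5,interpolation=cv2.INTER_CUBIC))
    for nm,lo,hi in(("orange",(5,150,120),(20,255,255)),("blue",(105,120,80),(125,255,255))):
        m=mask(d,lo,hi); mm=np.zeros_like(m); mm[y0:y0+h,x0:x0+w]=m[y0:y0+h,x0:x0+w]
        cs=cv2.findContours(mm,cv2.RETR_EXTERNAL,cv2.CHAIN_APPROX_NONE)[0]
        for c in cs:
            if cv2.contourArea(c)>2: print(n,nm,cv2.contourArea(c),cv2.minAreaRect(c),np.round(cv2.boxPoints(cv2.minAreaRect(c)),1).tolist())
E
python3 -c "
import cv2,numpy as np
a=cv2.imread('pics/topc.png');b=cv2.imread('pics/scenec.png')
a=cv2.resize(a,(440,460));b=cv2.resize(b,(360,305));c=np.zeros((460,800,3),np.uint8);c[:,:440]=a;c[:305,440:]=b;cv2.imwrite('pics/both.png',c)"
```

```text
top orange 14.0 ((253.7000274658203, 202.6000213623047), (3.5777084827423096, 4.919349670410156), 26.56505012512207) [[251.0, 204.0], [253.1999969482422, 199.60000610351562], [256.3999938964844, 201.1999969482422], [254.1999969482422, 205.60000610351562]]
top blue 1640.5 ((240.9600067138672, 170.11862182617188), (32.078269958496094, 53.59834671020508), 25.769329071044922) [[214.89999389648438, 187.3000030517578], [238.1999969482422, 139.0], [267.1000061035156, 153.0], [243.8000030517578, 201.1999969482422]]
top blue 279.5 ((206.0, 119.5), (9.0, 32.0), 90.0) [[190.0, 115.0], [222.0, 115.0], [222.0, 124.0], [190.0, 124.0]]
scene orange 11.5 ((268.5, 178.5), (3.0, 5.0), 90.0) [[266.0, 177.0], [271.0, 177.0], [271.0, 180.0], [266.0, 180.0]]
scene blue 65.0 ((262.0, 270.5), (20.0, 7.0), 0.0) [[252.0, 274.0], [252.0, 267.0], [272.0, 267.0], [272.0, 274.0]]
scene blue 1503.5 ((263.98724365234375, 205.97265625), (28.93744659423828, 66.93672943115234), 64.98310089111328) [[227.5, 207.0], [288.20001220703125, 178.6999969482422], [300.3999938964844, 204.89999389648438], [239.8000030517578, 233.1999969482422]]
```

View pics/both.png

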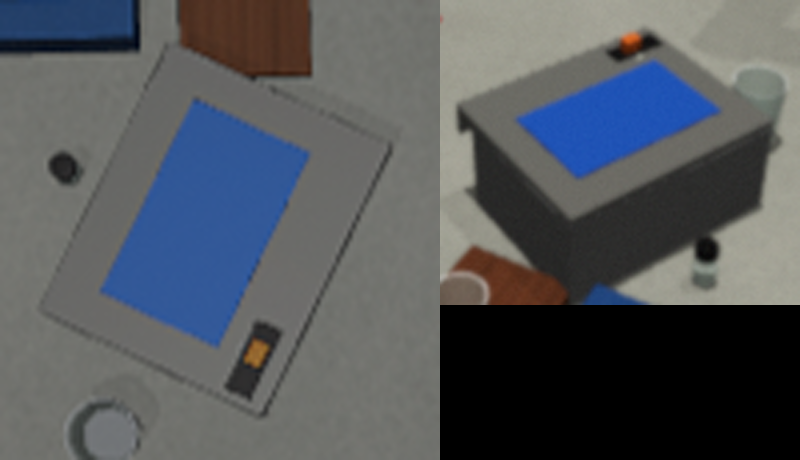

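The left half shows the lid's corners in the top view at (232,126), (288,152), (256,219) and (200,192). The latch's dark slot and orange block are near (254,203). In the scene view the same corners are at (249,244), (206,203), (274,176) and (319,209).

```bash
python3 - <<'E'
from h import *
t=cam("top"); s=cam("scene")
f=lambda p:((p[0]+.5)/4-.5+190,(p[1]+.5)/4-.5+115)
g=lambda p:((p[0]-440+.5)/2.769-.5+200,(p[1]+.5)/2.773-.5+165)
T=[f(p) for p in((168,44),(392,147),(265,416),(41,310))]   # HR FR FL HL
S=[g(p) for p in((573,219),(458,105),(645,30),(771,122))]
P=np.array([onz(t,p,131) for p in T]); print(P.round(1))
for a,b in zip(T,S): print(tri(t,a,s,b).round(1))
print("edges",[np.linalg.norm(P[i]-P[(i+1)%4]).round(1) for i in range(4)])
e=(P[2]-P[1])+(P[3]-P[0]); yl=np.degrees(np.arctan2(e[1],e[0])) 
e2=(P[0]-P[1])+(P[3]-P[2]); xl=np.degrees(np.arctan2(e2[1],e2[0]))
B=cv2.boxPoints(cv2.minAreaRect(np.float32([onz(t,p,131)[:2] for p in [[214.9,187.3],[238.2,139],[267.1,153],[243.8,201.2]]])))
print("yaw from y",yl-90,"from x",xl,"blue",B.round(1).tolist(), np.degrees(np.arctan2(*(B[1]-B[0])[::-1])))
c=P.mean(0); yaw=(yl-90+xl)/2; Rz=R.from_euler('z',yaw,degrees=True).as_matrix()
print("lid centre",c,"origin",c-Rz@[-20,0,131])   # lid x from -130 to 90 -> centre -20
print("latch",tri(t,(253.7,202.6),s,(268.5,178.5)),onz(t,(253.7,202.6),149))
print("latch in case",Rz.T@(onz(t,(253.7,202.6),149)-(c-Rz@[-20,0,131])))
E
```

```text
[[790.8 147.6 131. ]
 [688.9 -57.9 131. ]
 [443.4  65.  131. ]
 [545.6 269.4 131. ]]
[791.  148.2 128.9]
[688.9 -56.8 126. ]
[443.1  66.1 124.7]
[545.7 270.6 126.2]
edges [np.float64(229.4), np.float64(274.6), np.float64(228.5), np.float64(273.8)]
yaw from y 63.49852021695878 from x 63.53738396876198 blue [[508.29998779296875, 108.0], [685.7000122070312, 17.700000762939453], [739.9000244140625, 124.0999984741211], [562.5, 214.39999389648438]] -26.987299
lid centre [617.18596262 106.01116183 131.        ] origin [626.10431037 123.91264426   0.        ]
latch [501.15185202  72.18183044 148.49120229] [501.55297456  71.21727217 149.        ]
latch in case [-102.70587018   87.98489485  149.        ]
```

```bash
python3 -m pendant '[[0.0326,0.0266,0,0,0,0,0],[0.0326,0.0266,0,0,0,0,0],[0.0326,0.0266,0,0,0,0,0],[0.0326,0.0266,0,0,0,0,0],[0.0326,0.0266,0,0,0,0,0],[0.0326,0.0266,0,0,0,0,0],[0.0326,0.0266,0,0,0,0,0],[0.0326,0.0266,0,0,0,0,0],[0.0326,0.0266,0,0,0,0,0],[0.0326,0.0266,0,0,0,0,0],[0.0326,0.0266,0,0,0,0,0],[0.0326,0.0266,0,0,0,0,0]]'
python3 -m pendant '[[0.0326,0.0266,0,0,0,0,0],[0.0326,0.0266,0,0,0,0,0],[0.0326,0.0266,0,0,0,0,0],[0,0,0,0,0,8.1,0],[0,0,0,0,0,8.1,0],[0,0,0,0,0,8.1,0],[0,0,0,0,0,8.1,0],[0,0,0,0,0,8.1,0],[0,0,0,0,0,8.1,0],[0,0,0,0,0,8.1,0],[0,0,0,0,0,8.1,0],[0,0,0,0,0,8.1,0]]'
python3 -m pendant '[[0,0,0,0,0,8.1,0],[0,0,0,0,0,8.1,0],[0,0,0,0,0,8.1,0],[0,0,0,0,0,0,0],[0,0,0,0,0,0,0]]'
cat >> h.py <<'E'
YAW=63.4; C=R.from_euler('z',YAW,degrees=True).as_matrix(); O=np.array([623.9,119.4,0])
def show(tip=25):
    s=arm.read_state(); M=R.from_quat(s["ee_rot"]).as_matrix(); p=np.array(s["position"]); t=p+M[:,2]*tip
    print("t",round(s["clock"],2),"pos",p.round(1),"tip case",(C.T@(t-O)).round(1),"F case",(C.T@s["contact_force"]).round(1),"grip",round(s["gripper_width"],1))
    print(" axes in case (cols x,y,z)\n",(C.T@M).round(3)," joints",np.round(s["joints"],2))
    return s,M
E
python3 -c "from h import *;show()"
```

```text
clock: 1.5
position: [470.2, 159.7, 256.6]
ee_rot: [0.986, -0.165, 0.0, -0.0]
contact_force: [0.6, 0.5, 0.4]
gripper_width: -0.1
grasp_force: 0.0
clock: 2.7
position: [535.9, 53.8, 256.3]
ee_rot: [-0.693, 0.721, 0.0, 0.0]
contact_force: [0.9, -0.3, -0.3]
gripper_width: -0.1
grasp_force: 0.0
clock: 3.2
position: [535.9, 53.8, 256.3]
ee_rot: [-0.529, 0.849, 0.0, 0.0]
contact_force: [-0.5, 0.1, 0.4]
gripper_width: -0.4
grasp_force: 0.0
t 3.2 pos [535.9  53.8 256.3] tip case [-98.   49.3 231.3] F case [-0.2  0.5  0.4] grip -0.4
 axes in case (cols x,y,z)
 [[-1.    -0.009  0.   ]
 [-0.009  1.    -0.   ]
 [-0.    -0.    -1.   ]]  joints [ 0.4   0.24 -0.2  -0.   -1.13 -0.86]
```

```bash
python3 -m pendant '[[0,0,0.03,0,0,0,0],[0,0,0.03,0,0,0,0],[0,0,0.02,0,0,0,0],[0,0,0.0125,0,0,0,0],[0,0,0,0,0,0,0],[0,0.003,0,0,0,0,0],[0,0.003,0,0,0,0,0],[0,0.003,0,0,0,0,0],[0,0.003,0,0,0,0,0],[0,0,0,0,0,0,0]]'
python3 -c "from h import *;show()"
python3 -m pendant '[[0,0.002,0,0,0,0,0],[0,0.002,0,0,0,0,0],[0,0.002,0,0,0,0,0],[0,0.002,0,0,0,0,0],[0,0,0,0,0,0,0]]'
python3 -c "from h import *;show();d=cam('top');cv2.imwrite('pics/t2.png',cv2.resize(d['image'][115:235,190:300,::-1],None,fx=4,fy=4))"
```

```text
clock: 4.2
position: [524.9, 59.4, 164.3]
ee_rot: [-0.528, 0.849, -0.0, 0.0]
contact_force: [0.5, 1.0, -0.4]
gripper_width: -0.0
grasp_force: 0.0
t 4.2 pos [524.9  59.4 164.3] tip case [-98.   61.6 139.3] F case [ 1.1  0.  -0.4] grip -0.0
 axes in case (cols x,y,z)
 [[-1.    -0.006  0.001]
 [-0.006  1.    -0.   ]
 [-0.001 -0.    -1.   ]]  joints [ 0.42  0.31 -0.36 -0.   -0.9  -0.88]
clock: 4.7
position: [518.5, 62.7, 164.1]
ee_rot: [-0.528, 0.849, -0.0, 0.001]
contact_force: [3.2, -2.4, -0.3]
gripper_width: -0.2
grasp_force: 1.6
t 4.7 pos [518.5  62.7 164.1] tip case [-97.9  68.8 139.1] F case [-0.8 -3.9 -0.3] grip -0.2
 axes in case (cols x,y,z)
 [[-1.    -0.006  0.001]
 [-0.006  1.    -0.001]
 [-0.001 -0.001 -1.   ]]  joints [ 0.43  0.3  -0.37  0.   -0.89 -0.89]
```

Contact with the latch at about 4 N, so I'll push on.

```bash
python3 -m pendant '[[0,0.002,0,0,0,0,0],[0,0.002,0,0,0,0,0],[0,0.002,0,0,0,0,0],[0,0.002,0,0,0,0,0],[0,0,0,0,0,0,0]]'
python3 -m pendant '[[0,0.001,0,0,0,0,0],[0,0.001,0,0,0,0,0],[0,0.001,0,0,0,0,0],[0,0,0,0,0,0,0]]'
python3 -c "from h import *;show()"
```

```text
clock: 5.25
position: [510.8, 66.5, 164.0]
ee_rot: [-0.528, 0.849, 0.0, 0.0]
contact_force: [2.4, 0.2, 0.1]
gripper_width: -0.2
grasp_force: 1.5
clock: 5.65
position: [508.3, 67.8, 164.0]
ee_rot: [-0.528, 0.849, -0.0, 0.0]
contact_force: [3.6, -0.9, 0.7]
gripper_width: -0.1
grasp_force: 1.8
t 5.65 pos [508.3  67.8 164. ] tip case [-97.9  80.2 139. ] F case [ 0.8 -3.7  0.7] grip -0.1
 axes in case (cols x,y,z)
 [[-1.    -0.006  0.001]
 [-0.006  1.    -0.   ]
 [-0.001 -0.    -1.   ]]  joints [ 0.45  0.29 -0.4  -0.   -0.89 -0.91]
```

Still about 4 N, so it isn't at the end stop yet.

```bash
for i in 1; do python3 -m pendant '[[0,0.001,0,0,0,0,0],[0,0.001,0,0,0,0,0],[0,0.001,0,0,0,0,0],[0,0,0,0,0,0,0]]'; done
python3 -m pendant '[[0,0.001,0,0,0,0,0],[0,0.001,0,0,0,0,0],[0,0,0,0,0,0,0]]'
python3 -c "from h import *;show();d=cam('top');cv2.imwrite('pics/t2.png',cv2.resize(d['image'][115:235,190:300,::-1],None,fx=4,fy=4))
d=cam('scene');m=mask(d,(5,150,120),(20,255,255))[165:200,240:300];print(cv2.moments(m,True)['m10']/cv2.moments(m,True)['m00']+240)"
```

```text
clock: 6.05
position: [506.6, 68.7, 164.1]
ee_rot: [-0.528, 0.849, -0.001, 0.001]
contact_force: [7.3, -3.3, -1.8]
gripper_width: -0.0
grasp_force: 3.6
clock: 6.35
position: [506.2, 69.0, 164.3]
ee_rot: [-0.528, 0.849, -0.002, 0.002]
contact_force: [12.0, -7.6, -4.2]
gripper_width: 0.1
grasp_force: 5.8
t 6.35 pos [506.2  69.  164.3] tip case [-97.7  82.5 139.3] F case [ -1.4 -14.2  -4.2] grip 0.1
 axes in case (cols x,y,z)
 [[-1.    -0.007  0.002]
 [-0.007  1.    -0.006]
 [-0.002 -0.006 -1.   ]]  joints [ 0.46  0.28 -0.4   0.   -0.88 -0.92]Traceback (most recent call last):
  File "<string>", line 2, in <module>
    d=cam('scene');m=mask(d,(5,150,120),(20,255,255))[165:200,240:300];print(cv2.moments(m,True)['m10']/cv2.moments(m,True)['m00']+240)
                                                                             ~~~~~~~~~~~~~~~~~~~~~~~~~~^~~~~~~~~~~~~~~~~~~~~~~~~~~
ZeroDivisionError: float division by zero
```

```bash
python3 -m pendant '[[0,-0.006,0,0,0,0,0],[0,-0.006,0,0,0,0,0],[0,0,-0.03,0,0,0,0],[0,0,-0.03,0,0,0,0],[0.0243,-0.0330,0,0,0,0,0],[0.0243,-0.0330,0,0,0,0,0],[0.0243,-0.0330,0,0,0,0,0],[0.0243,-0.0330,0,0,0,0,0],[0,0,0,0,0,0,0]]'
python3 -m pendant '[[0,0,0,0,-7.5,0,0],[0,0,0,0,-7.5,0,0],[0,0,0,0,-7.5,0,0],[0,0,0,0,-7.5,0,0],[0,0,0,0,-7.5,0,0],[0,0,0,0,-7.5,0,0],[0,0,0,0,0,0,0]]'
python3 -c "from h import *;show();d=cam('top');cv2.imwrite('pics/t3.png',cv2.resize(d['image'][100:340,170:370,::-1],None,fx=2.5,fy=2.5))"
```

```text
clock: 7.35
position: [590.0, -84.5, 222.2]
ee_rot: [-0.526, 0.851, 0.001, -0.002]
contact_force: [-0.5, 0.1, -0.2]
gripper_width: -0.1
grasp_force: 0.0
clock: 8.05
position: [588.1, -82.6, 221.5]
ee_rot: [-0.485, 0.786, 0.205, 0.325]
contact_force: [-0.5, -0.5, -0.3]
gripper_width: 0.2
grasp_force: 0.0
t 8.05 pos [588.1 -82.6 221.5] tip case [-179.   -58.3  203.8] F case [-0.7  0.2 -0.3] grip 0.2
 axes in case (cols x,y,z)
 [[-0.706 -0.001  0.708]
 [ 0.004  1.     0.006]
 [-0.708  0.007 -0.706]]  joints [-0.28  0.38 -0.01 -0.85 -1.18  0.16]
```

View pics/t3.png

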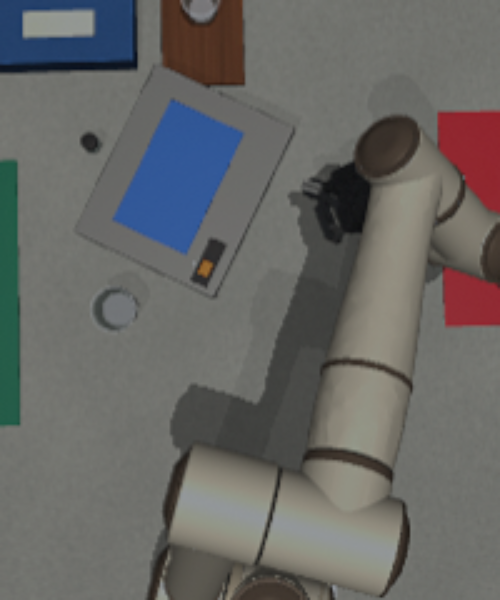

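The top view shows the latch block at the slot's open end (205,268 in the crop). The gripper is tilted in front of the lip at (330,195), and nothing is disturbed. Next I lower and insert under the lip.

```bash
python3 -m pendant '[[0.0223,0,0.0223,0,0,0,0],[0.0223,0,0.0223,0,0,0,0],[0.0223,0,0.0223,0,0,0,0],[0,0,0,0,0,0,0],[0,0,0.025,0,0,0,0],[0,0,0.025,0,0,0,0],[0,0,0.02,0,0,0,0],[0,0,0.01,0,0,0,0],[0,0,0,0,0,0,0]]'
python3 -c "from h import *;show();d=cam('scene');cv2.imwrite('pics/s3.png',cv2.resize(d['image'][40:300,80:360,::-1],None,fx=2,fy=2))"
```

```text
clock: 9.0
position: [614.8, -29.0, 72.4]
ee_rot: [-0.489, 0.784, 0.203, 0.324]
contact_force: [-0.9, -0.4, 0.7]
gripper_width: -0.4
grasp_force: 0.0
t 9.0 pos [614.8 -29.   72.4] tip case [-119.1  -58.2   54.7] F case [-0.8  0.6  0.7] grip -0.4
 axes in case (cols x,y,z)
 [[-0.707 -0.008  0.707]
 [-0.005  1.     0.006]
 [-0.707  0.001 -0.707]]  joints [-0.21  0.59 -0.08 -0.99 -0.96  0.38]
```

View pics/s3.png

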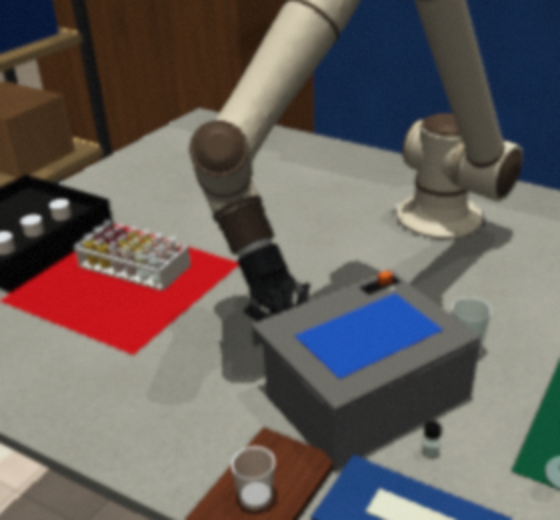

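The scene view shows the gripper's fingers going in under the front lip at about (290,298). The rack, beaker and vial are untouched.

```bash
python3 -m pendant '[[-0.0021,0,-0.0021,0,0,0,0],[-0.0021,0,-0.0021,0,0,0,0],[-0.0021,0,-0.0021,0,0,0,0],[-0.0021,0,-0.0021,0,0,0,0],[-0.0014,0,-0.0014,0,0,0,0],[-0.0014,0,-0.0014,0,0,0,0],[-0.0014,0,-0.0014,0,0,0,0],[0,0,0,0,0,0,0]]'
python3 -m pendant '[[-0.0014,0,-0.0014,0,0,0,0],[-0.0014,0,-0.0014,0,0,0,0],[-0.0014,0,-0.0014,0,0,0,0],[-0.0014,0,-0.0014,0,0,0,0],[0,0,0,0,0,0,0]]'
python3 -c "from h import *;show()"
```

```text
clock: 9.85
position: [614.4, -32.0, 89.8]
ee_rot: [-0.488, 0.785, 0.201, 0.324]
contact_force: [-0.9, -5.9, -5.5]
gripper_width: 0.0
grasp_force: 3.8
clock: 10.35
position: [614.1, -32.6, 97.5]
ee_rot: [-0.488, 0.785, 0.201, 0.324]
contact_force: [-2.1, -8.1, -4.2]
gripper_width: -0.3
grasp_force: 4.5
t 10.35 pos [614.1 -32.6  97.5] tip case [-122.7  -59.2   79.8] F case [-8.2 -1.7 -4.2] grip -0.3
 axes in case (cols x,y,z)
 [[-0.71  -0.005  0.704]
 [-0.004  1.     0.003]
 [-0.704 -0.    -0.71 ]]  joints [-0.21  0.55 -0.08 -0.96 -0.98  0.33]
```

```bash
python3 -m pendant '[[-0.0016,0,-0.0016,0,0,0,0],[-0.0016,0,-0.0016,0,0,0,0],[-0.0016,0,-0.0016,0,0,0,0],[-0.0016,0,-0.0016,0,0,0,0],[-0.0016,0,-0.0016,0,0,0,0],[-0.0016,0,-0.0016,0,0,0,0],[-0.0016,0,-0.0016,0,0,0,0],[-0.0016,0,-0.0016,0,0,0,0],[-0.0016,0,-0.0016,0,0,0,0],[0,0,0,0,0,0,0]]'
python3 -m pendant '[[-0.0010,0,-0.0010,0,0,0,0],[-0.0010,0,-0.0010,0,0,0,0],[-0.0010,0,-0.0010,0,0,0,0],[0,0,0,0,0,0,0]]'
python3 -c "from h import *;show()"
```

```text
clock: 11.35
position: [613.8, -33.2, 117.9]
ee_rot: [-0.488, 0.786, 0.201, 0.323]
contact_force: [-3.6, -9.4, -4.0]
gripper_width: 0.3
grasp_force: 5.0
clock: 11.75
position: [613.8, -33.2, 122.1]
ee_rot: [-0.488, 0.786, 0.201, 0.323]
contact_force: [-2.8, -10.0, -4.5]
gripper_width: 0.1
grasp_force: 5.0
t 11.75 pos [613.8 -33.2 122.1] tip case [-123.4  -59.2  104.3] F case [-10.2  -2.   -4.5] grip 0.1
 axes in case (cols x,y,z)
 [[-0.71  -0.005  0.704]
 [-0.004  1.     0.003]
 [-0.704 -0.    -0.71 ]]  joints [-0.2   0.51 -0.07 -0.94 -1.    0.28]
```

```bash
python3 -m pendant '[[-0.0010,0,-0.0010,0,0,0,0],[-0.0010,0,-0.0010,0,0,0,0],[-0.0010,0,-0.0010,0,0,0,0],[-0.0010,0,-0.0010,0,0,0,0],[-0.0010,0,-0.0010,0,0,0,0],[0,0,0,0,0,0,0]]'
python3 -c "from h import *;show()"
python3 -m pendant '[[-0.0007,0,-0.0007,0,0,0,0],[-0.0007,0,-0.0007,0,0,0,0],[0,0,0,0,0,0,0]]'
```

```text
clock: 12.35
position: [613.7, -33.1, 127.9]
ee_rot: [-0.487, 0.786, 0.201, 0.323]
contact_force: [-0.1, -8.4, -8.5]
gripper_width: -0.1
grasp_force: 6.0
t 12.35 pos [613.7 -33.1 127.9] tip case [-123.3  -59.1  110.1] F case [-7.6 -3.7 -8.5] grip -0.1
 axes in case (cols x,y,z)
 [[-0.711 -0.004  0.703]
 [-0.002  1.     0.003]
 [-0.703  0.001 -0.711]]  joints [-0.2   0.5  -0.06 -0.93 -1.01  0.27]
clock: 12.65
position: [613.6, -33.1, 128.5]
ee_rot: [-0.487, 0.787, 0.201, 0.322]
contact_force: [0.9, -8.2, -14.3]
gripper_width: 0.0
grasp_force: 7.1
```

```bash
python3 -m pendant '[[0.0053,0,0.0060,0,0,0,0],[0.0053,0,0.0060,0,0,0,0],[0,0,0,0,0,0,0]]'
python3 -c "from h import *;show()"
python3 -m pendant '[[0,0.003,0,0,0,0,0],[0,0.003,0,0,0,0,0],[0,0.003,0,0,0,0,0],[0,0.003,0,0,0,0,0],[0,0,0,0,0,0,0]]'
```

```text
clock: 12.95
position: [615.1, -28.5, 115.7]
ee_rot: [-0.487, 0.784, 0.203, 0.325]
contact_force: [0.1, -0.1, -0.2]
gripper_width: 0.0
grasp_force: 0.0
t 12.95 pos [615.1 -28.5 115.7] tip case [-118.5  -58.2   98.1] F case [-0.  -0.1 -0.2] grip 0.0
 axes in case (cols x,y,z)
 [[-0.706 -0.006  0.708]
 [-0.003  1.     0.006]
 [-0.708  0.002 -0.706]]  joints [-0.2   0.52 -0.07 -0.95 -1.    0.29]
clock: 13.45
position: [604.1, -23.9, 116.4]
ee_rot: [-0.488, 0.785, 0.202, 0.325]
contact_force: [-0.2, -0.3, 0.4]
gripper_width: 0.2
grasp_force: 0.0
```

```bash
cat > ok.py <<'E'
from h import *
import sys
s=arm.read_state(); f=C.T@s["contact_force"]
if abs(f[1])>2: show(); sys.exit(1)
E
python3 -m pendant '[[0,0.003,0,0,0,0,0],[0,0.003,0,0,0,0,0],[0,0.002,0,0,0,0,0],[0,0,0,0,0,0,0]]' && python3 ok.py && python3 -m pendant '[[0,0.003,0,0,0,0,0],[0,0.003,0,0,0,0,0],[0,0.002,0,0,0,0,0],[0,0,0,0,0,0,0]]' && python3 ok.py && python3 -m pendant '[[0,0.003,0,0,0,0,0],[0,0.003,0,0,0,0,0],[0,0.002,0,0,0,0,0],[0,0,0,0,0,0,0]]' && python3 ok.py && python3 -m pendant '[[0,0.003,0,0,0,0,0],[0,0.003,0,0,0,0,0],[0,0.002,0,0,0,0,0],[0,0,0,0,0,0,0]]' && python3 ok.py && python3 -m pendant '[[0,0.003,0,0,0,0,0],[0,0.003,0,0,0,0,0],[0,0.002,0,0,0,0,0],[0,0,0,0,0,0,0]]' && python3 ok.py && python3 -c "from h import *;show()"
```

```text
clock: 13.85
position: [597.0, -20.5, 116.0]
ee_rot: [-0.488, 0.785, 0.202, 0.325]
contact_force: [-1.0, -0.6, 1.1]
gripper_width: -0.0
grasp_force: 0.0
clock: 14.25
position: [589.9, -17.0, 116.1]
ee_rot: [-0.488, 0.785, 0.202, 0.325]
contact_force: [-0.1, 0.7, -0.4]
gripper_width: -0.0
grasp_force: 0.0
clock: 14.65
position: [582.7, -13.4, 116.0]
ee_rot: [-0.488, 0.785, 0.202, 0.325]
contact_force: [-0.1, 1.2, 0.6]
gripper_width: 0.2
grasp_force: 0.0
clock: 15.05
position: [576.7, -10.5, 116.1]
ee_rot: [-0.488, 0.785, 0.201, 0.326]
contact_force: [3.1, -1.2, -1.9]
gripper_width: -0.2
grasp_force: 1.8
t 15.05 pos [576.7 -10.5 116.1] tip case [-119.6  -16.    98.5] F case [ 0.3 -3.3 -1.9] grip -0.2
 axes in case (cols x,y,z)
 [[-0.707 -0.004  0.707]
 [-0.005  1.     0.001]
 [-0.707 -0.002 -0.707]]  joints [-0.19  0.47 -0.17 -0.98 -0.96  0.33]
```

```bash
python3 -m pendant '[[0,0.002,0,0,0,0,0],[0,0.002,0,0,0,0,0],[0,0.002,0,0,0,0,0],[0,0.002,0,0,0,0,0],[0,0,0,0,0,0,0]]'
python3 -c "from h import *;show()"
python3 -m pendant '[[0,0.0015,0,0,0,0,0],[0,0.0015,0,0,0,0,0],[0,0,0,0,0,0,0]]'
python3 -c "from h import *;show()"
```

```text
clock: 15.55
position: [570.7, -7.5, 116.4]
ee_rot: [-0.487, 0.785, 0.2, 0.326]
contact_force: [6.7, -2.1, -3.4]
gripper_width: 0.2
grasp_force: 3.2
t 15.55 pos [570.7  -7.5 116.4] tip case [-119.6   -9.2   98.7] F case [ 1.1 -6.9 -3.4] grip 0.2
 axes in case (cols x,y,z)
 [[-0.707 -0.003  0.707]
 [-0.005  1.    -0.001]
 [-0.707 -0.005 -0.707]]  joints [-0.18  0.46 -0.18 -0.98 -0.95  0.33]
clock: 15.85
position: [568.9, -6.5, 116.7]
ee_rot: [-0.487, 0.785, 0.199, 0.327]
contact_force: [8.1, -1.3, -2.9]
gripper_width: 0.1
grasp_force: 3.7
t 15.85 pos [568.9  -6.5 116.7] tip case [-119.5   -7.2   99. ] F case [ 2.5 -7.8 -2.9] grip 0.1
 axes in case (cols x,y,z)
 [[-0.707 -0.001  0.707]
 [-0.005  1.    -0.003]
 [-0.707 -0.006 -0.707]]  joints [-0.18  0.45 -0.19 -0.99 -0.95  0.34]
```

```bash
python3 -m pendant '[[0,0.0015,0,0,0,0,0],[0,0.0015,0,0,0,0,0],[-0.0014,0,-0.0014,0,0,0,0],[-0.0014,0,-0.0014,0,0,0,0],[-0.0014,0,-0.0014,0,0,0,0],[-0.0014,0,-0.0014,0,0,0,0],[-0.0014,0,-0.0014,0,0,0,0],[-0.0014,0,-0.0014,0,0,0,0],[0,0,0,0,0,0,0]]'
python3 -c "from h import *;show()"
python3 -m pendant '[[-0.0014,0,-0.0014,0,0,0,0],[-0.0014,0,-0.0014,0,0,0,0],[0,0,0,0,0,0,0]]'
python3 -c "from h import *;show()"
```

```text
clock: 16.75
position: [565.3, -6.5, 126.8]
ee_rot: [-0.487, 0.786, 0.198, 0.325]
contact_force: [8.3, -5.2, -8.5]
gripper_width: -0.0
grasp_force: 5.7
t 16.75 pos [565.3  -6.5 126.8] tip case [-121.2   -4.   109. ] F case [-1.  -9.7 -8.5] grip -0.0
 axes in case (cols x,y,z)
 [[-0.71  -0.001  0.704]
 [-0.004  1.    -0.003]
 [-0.704 -0.005 -0.71 ]]  joints [-0.18  0.43 -0.19 -0.97 -0.95  0.31]
clock: 17.05
position: [564.9, -6.6, 130.4]
ee_rot: [-0.487, 0.786, 0.198, 0.325]
contact_force: [7.4, -5.3, -9.6]
gripper_width: -0.0
grasp_force: 5.7
t 17.05 pos [564.9  -6.6 130.4] tip case [-121.5   -3.8  112.6] F case [-1.4 -9.  -9.6] grip -0.0
 axes in case (cols x,y,z)
 [[-0.71  -0.001  0.704]
 [-0.004  1.    -0.003]
 [-0.704 -0.005 -0.71 ]]  joints [-0.18  0.43 -0.19 -0.97 -0.96  0.3 ]
```

```bash
python3 -m pendant '[[-0.0014,0,-0.0014,0,0,0,0],[-0.0014,0,-0.0014,0,0,0,0],[-0.0014,0,-0.0014,0,0,0,0],[0,0,0,0,0,0,0]]'
python3 -c "from h import *;show()"
python3 -m pendant '[[-0.0014,0,-0.0014,0,0,0,0],[-0.0014,0,-0.0014,0,0,0,0],[-0.0014,0,-0.0014,0,0,0,0],[-0.0014,0,-0.0014,0,0,0,0],[0,0,0,0,0,0,0]]'
python3 -c "from h import *;show()"
```

```text
clock: 17.45
position: [562.9, -5.8, 136.2]
ee_rot: [-0.487, 0.786, 0.201, 0.324]
contact_force: [2.7, -6.0, -6.6]
gripper_width: -0.4
grasp_force: 3.4
t 17.45 pos [562.9  -5.8 136.2] tip case [-121.7   -1.4  118.4] F case [-4.2 -5.1 -6.6] grip -0.4
 axes in case (cols x,y,z)
 [[-0.71  -0.004  0.704]
 [-0.003  1.     0.002]
 [-0.704 -0.    -0.71 ]]  joints [-0.18  0.42 -0.19 -0.96 -0.97  0.29]
clock: 17.95
position: [562.5, -5.0, 144.5]
ee_rot: [-0.488, 0.785, 0.202, 0.324]
contact_force: [2.1, -6.5, -6.3]
gripper_width: -0.4
grasp_force: 3.6
t 17.95 pos [562.5  -5.  144.5] tip case [-121.1   -0.7  126.8] F case [-4.9 -4.8 -6.3] grip -0.4
 axes in case (cols x,y,z)
 [[-0.709 -0.005  0.705]
 [-0.003  1.     0.004]
 [-0.705  0.001 -0.709]]  joints [-0.17  0.4  -0.18 -0.95 -0.98  0.27]
```

```bash
python3 -m pendant '[[-0.0043,-0.001,-0.003,0,0,0,0],[-0.0043,-0.001,-0.003,0,0,0,0],[-0.0043,-0.001,-0.003,0,0,0,0],[-0.0043,0,-0.003,0,0,0,0],[-0.0043,0,-0.003,0,0,0,0],[0,0,0,0,0,0,0]]'
python3 -c "from h import *;show()"
python3 -m pendant '[[-0.0049,0,-0.0023,0,0,0,0],[-0.0049,0,-0.0023,0,0,0,0],[-0.0049,0,-0.0023,0,0,0,0],[-0.0049,0,-0.0023,0,0,0,0],[-0.0049,0,-0.0023,0,0,0,0],[-0.0049,0,-0.0023,0,0,0,0],[-0.0049,0,-0.0023,0,0,0,0],[-0.0049,0,-0.0023,0,0,0,0],[0,0,0,0,0,0,0]]'
python3 -c "from h import *;show()"
```

```text
clock: 18.55
position: [565.3, -0.5, 171.2]
ee_rot: [-0.489, 0.784, 0.204, 0.323]
contact_force: [-5.1, -3.6, -1.6]
gripper_width: 0.1
grasp_force: 2.6
t 18.55 pos [ 5.653e+02 -5.000e-01  1.712e+02] tip case [-115.7   -1.1  153.6] F case [-5.5  2.9 -1.6] grip 0.1
 axes in case (cols x,y,z)
 [[-0.708 -0.01   0.706]
 [-0.004  1.     0.01 ]
 [-0.706  0.005 -0.708]]  joints [-0.16  0.37 -0.16 -0.93 -1.01  0.21]
clock: 19.45
position: [572.3, 13.0, 212.5]
ee_rot: [-0.489, 0.784, 0.204, 0.324]
contact_force: [-3.2, -2.5, -1.2]
gripper_width: -0.2
grasp_force: 1.9
t 19.45 pos [572.3  13.  212.5] tip case [-100.6   -1.3  194.8] F case [-3.7  1.7 -1.2] grip -0.2
 axes in case (cols x,y,z)
 [[-0.707 -0.01   0.707]
 [-0.004  1.     0.009]
 [-0.707  0.003 -0.707]]  joints [-0.12  0.32 -0.12 -0.89 -1.04  0.1 ]
```

```bash
python3 -m pendant '[[-0.0053,0,-0.0014,0,0,0,0],[-0.0053,0,-0.0014,0,0,0,0],[-0.0053,0,-0.0014,0,0,0,0],[-0.0053,0,-0.0014,0,0,0,0],[0,0,0,0,0,0,0]]'
python3 -c "from h import *;show();d=cam('scene');cv2.imwrite('pics/s4.png',cv2.resize(d['image'][40:300,80:360,::-1],None,fx=2,fy=2))"
```

```text
clock: 19.95
position: [577.4, 22.5, 231.6]
ee_rot: [-0.489, 0.784, 0.203, 0.324]
contact_force: [-3.6, -3.1, -0.6]
gripper_width: -0.4
grasp_force: 2.0
t 19.95 pos [577.4  22.5 231.6] tip case [-89.8  -1.6 213.9] F case [-4.4  1.9 -0.6] grip -0.4
 axes in case (cols x,y,z)
 [[-0.707 -0.009  0.707]
 [-0.005  1.     0.008]
 [-0.707  0.003 -0.707]]  joints [-0.1   0.29 -0.1  -0.87 -1.05  0.05]
```

View pics/s4.png

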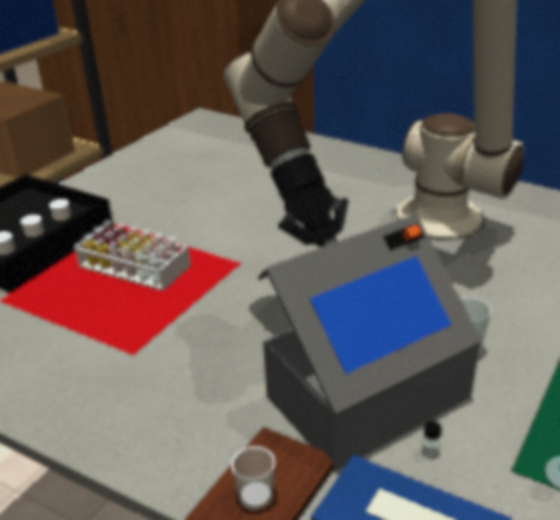

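The scene view shows the lid clearly past the catch at roughly 40°, with the finger on the lip at about (335,240). The latch is still open, so I continue along the arc.

```bash
python3 -m pendant '[[-0.0053,0,-0.0014,0,0,0,0],[-0.0053,0,-0.0014,0,0,0,0],[-0.0053,0,-0.0014,0,0,0,0],[-0.0053,0,-0.0014,0,0,0,0],[-0.0055,0,-0.0002,0,0,0,0],[-0.0055,0,-0.0002,0,0,0,0],[-0.0055,0,-0.0002,0,0,0,0],[-0.0055,0,-0.0002,0,0,0,0],[-0.0055,0,-0.0002,0,0,0,0],[-0.0055,0,-0.0002,0,0,0,0],[-0.0055,0,-0.0002,0,0,0,0],[-0.0055,0,-0.0002,0,0,0,0]]'
python3 -c "from h import *;show()"
python3 -m pendant '[[-0.0055,0,0.0009,0,0,0,0],[-0.0055,0,0.0009,0,0,0,0],[-0.0055,0,0.0009,0,0,0,0],[-0.0055,0,0.0009,0,0,0,0],[-0.0055,0,0.0009,0,0,0,0],[-0.0055,0,0.0009,0,0,0,0],[-0.0055,0,0.0009,0,0,0,0],[-0.0055,0,0.0009,0,0,0,0],[0,0,0,0,0,0,0]]'
python3 -c "from h import *;show();d=cam('scene');cv2.imwrite('pics/s5.png',cv2.resize(d['image'][40:300,80:360,::-1],None,fx=2,fy=2))"
```

```text
clock: 21.2
position: [597.4, 59.5, 282.4]
ee_rot: [-0.488, 0.785, 0.203, 0.325]
contact_force: [-2.3, -0.3, -5.7]
gripper_width: -0.2
grasp_force: 2.3
t 21.2 pos [597.4  59.5 282.4] tip case [-47.7  -3.  264.8] F case [-1.3  2.  -5.7] grip -0.2
 axes in case (cols x,y,z)
 [[-0.707 -0.006  0.707]
 [-0.004  1.     0.005]
 [-0.707  0.001 -0.707]]  joints [-0.01  0.25 -0.03 -0.82 -1.05 -0.11]
clock: 22.1
position: [614.2, 92.1, 308.7]
ee_rot: [-0.488, 0.784, 0.202, 0.326]
contact_force: [-1.4, 0.0, -2.7]
gripper_width: -0.0
grasp_force: 1.2
t 22.1 pos [614.2  92.1 308.7] tip case [-11.1  -3.5 291.1] F case [-0.6  1.3 -2.7] grip -0.0
 axes in case (cols x,y,z)
 [[-0.706 -0.006  0.708]
 [-0.005  1.     0.004]
 [-0.708 -0.001 -0.706]]  joints [ 0.06  0.25  0.02 -0.79 -1.04 -0.21]
```

View pics/s5.png

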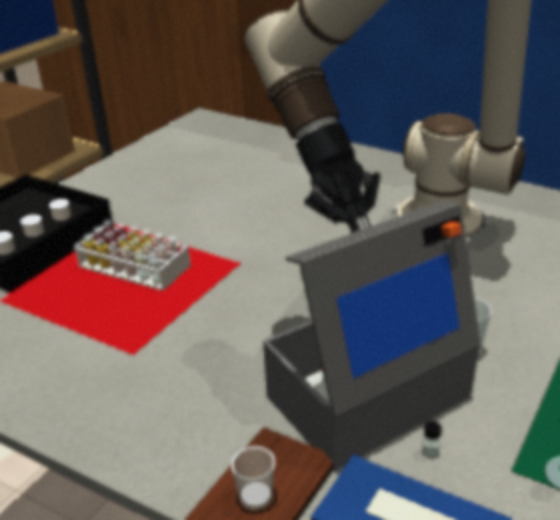

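The lid stands at about 65–70°. I'll go a little further for margin, back off the lip, retreat and measure.

```bash
python3 -m pendant '[[-0.0045,0,0.0013,0,0,0,0],[-0.0045,0,0.0013,0,0,0,0],[-0.0045,0,0.0013,0,0,0,0],[-0.0045,0,0.0013,0,0,0,0],[-0.003,0,0.001,0,0,0,0],[0,0,0,0,0,0,0]]'
python3 -m pendant '[[0.005,0,-0.003,0,0,0,0],[0.01,0,-0.01,0,0,0,0],[0.01,0,-0.03,0,0,0,0],[0.01,0,-0.04,0,0,0,0],[0.01,0,-0.04,0,0,0,0],[0,0,0,0,0,0,0],[0,0,0,0,0,0,0]]'
python3 - <<'E'
from h import *
show(); d=cam('scene'); cv2.imwrite('pics/s6.png',cv2.resize(d['image'][40:300,80:360,::-1],None,fx=2,fy=2))
for th in (1.03,1.15,1.25,1.35):   # where the blue-side lid front corners would be drawn
    P=[O+C@np.array([90-220*np.cos(th)+10*np.sin(th),y,121+220*np.sin(th)+10*np.cos(th)]) for y in(-140,140)]
    print(th,((proj(d,P)-[80,40])*2).round(0).tolist())
E
```

```text
clock: 22.75
position: [622.5, 108.9, 318.9]
ee_rot: [-0.488, 0.785, 0.202, 0.325]
contact_force: [0.5, -0.7, -5.3]
gripper_width: 0.1
grasp_force: 2.2
clock: 23.45
position: [569.5, 1.0, 376.2]
ee_rot: [-0.487, 0.784, 0.201, 0.327]
contact_force: [0.1, 0.4, -1.8]
gripper_width: -0.3
grasp_force: 0.0
t 23.45 pos [569.5   1.  376.2] tip case [-112.6   -4.3  358.6] F case [ 0.4  0.1 -1.8] grip -0.3
 axes in case (cols x,y,z)
 [[-0.705 -0.003  0.709]
 [-0.005  1.    -0.   ]
 [-0.709 -0.004 -0.705]]  joints [-0.12  0.16  0.07 -0.77 -1.26 -0.18]
1.03 [[284.0, 257.0], [441.0, 201.0]]
1.15 [[294.0, 258.0], [453.0, 200.0]]
1.25 [[302.0, 261.0], [463.0, 202.0]]
1.35 [[312.0, 265.0], [474.0, 205.0]]
```

View pics/s6.png

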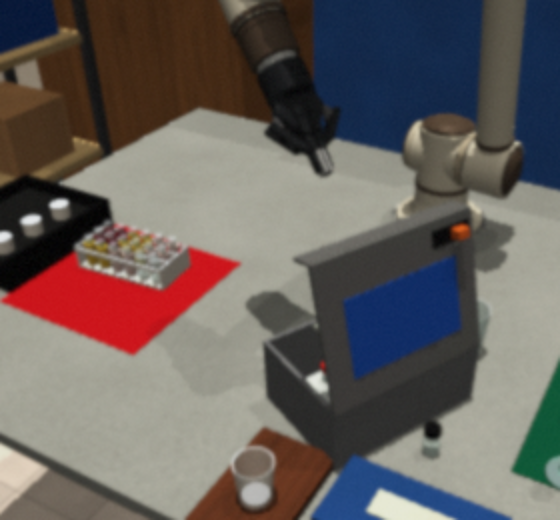

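The lid's top corners are at (310,266) and (470,207), which matches about 1.3 rad. The gripper is clear of everything and the bystanders are in place.

```bash
python3 -c "from bench import arm;print(arm.job_done())"
```

```text
the job is handed in; nothing more can be done
None
```

I slid the latch open to its end stop, pushed the catch aside and raised the lid to about 1.3 rad by the camera (60 degrees is 1.05), where it stands by itself. No force I read passed about 17 N and the bystanders look untouched. I handed the job in at about 23.5 s, and the hand-in returned no verdict.

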